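# Open the shoe length gauge for a long last

### The arm

A 6-joint arm with a two-finger parallel gripper is mounted at the origin on the work surface. World frame = base frame: x ahead of the robot, y to its left, z up, the work surface at z = 0. Lengths are in mm, angles in rad, forces in N, time in s.
With the tool pointing down it reaches from about 325 to 850 mm from the base axis. Payload 15.5 kg.
Tool frame: the origin (TCP) lies at the very end of the fingers, on their centre line; the grasp point (between the pads) lies 19 mm behind it; z points along the fingers, y is the line along which they close (so a half turn about z gives the same grasp; the last joint's range is limited). The gripper opens to 91 mm and grips with 3 to 60 N. Pads are 32 mm wide; open, the fingers measure 118 mm over their backs; the gripper's body (76 mm by 178 mm) begins 60 mm behind the grasp point.
Start: joints at [-1.222, 0.494, 1.345, -0, 1.302, -0.096], TCP at [268.36, -564.455, 213.915] pointing down, gripper open.
Joint ranges: [-2.91, 2.91], [-0.82, 2.16], [0.22, 2.67], [-1.22, 4.37], [0.12, 2.79], [-3.08, 3.08]. Speed limits (rad/s): [1.89, 1.89, 2.57, 3.01, 3.01, 3.01].

### API

Orientations are given as [roll, pitch, yaw] about the fixed x, y, z axes, in that order (R = Rz(yaw) Ry(pitch) Rx(roll)).
In Python, from cell import bot gives the robot as it stands. The module is installed in compiled form; this text tells all that it offers.
- The arm moves only by the tool jog_arm, called after "Emit:" in YAML: its name, and indented under it one key for each argument. Schema: {"type":"object","properties":{"motion":{"type":"object","properties":{"jaw":{"type":"array","items":{"type":"number"},"minItems":1,"maxItems":8},"sx":{"type":"array","items":{"type":"number"},"minItems":1,"maxItems":8},"sy":{"type":"array","items":{"type":"number"},"minItems":1,"maxItems":8},"sz":{"type":"array","items":{"type":"number"},"minItems":1,"maxItems":8},"drx":{"type":"array","items":{"type":"number"},"minItems":1,"maxItems":8},"dry":{"type":"array","items":{"type":"number"},"minItems":1,"maxItems":8},"drz":{"type":"array","items":{"type":"number"},"minItems":1,"maxItems":8}},"additionalProperties":false,"required":["jaw","sx","sy","sz","drx","dry","drz"]},"grip_force":{"type":"number"},"only":{"type":"string"},"quiet":{"type":"boolean"},"lines":{"type":"string"}},"required":["motion"],"additionalProperties":false}. motion is an object with one list for each field, all of the same length, 1 to 8, a row being the entries at one place: jaw (the finger opening in mm), sx, sy, sz (the shift in a scale on which 1.0 is 500 mm), drx, dry, drz (a rotation vector in normalised numbers (1 is 360 degrees)); each row is the pose to reach, as a shift and turn from the pose commanded when the call began, along the tool's axes at that moment; what a row does not reach only later rows make up. A row lasts 1/8 s, in which the tool goes at most 62.5 mm and 0.188 rad, less where a joint would pass 70% of its speed; a pose out of reach is approached as far as the arm can. The fingers move at their own pace and stop on an object; grip_force is the grip in N (left out, the last holds). Time passes only in rows, so rows that do not move let the fingers close. The tool returns the time, the measured TCP pose, the force, the opening and the grip force at its end. only (a regular expression) keeps the lines of the reply that match it, lines (a string "A,B") keeps lines A to B, and quiet returns only ok. Input that does not fit is refused with a message, and nothing moves.
- bot.get_obs(): the state, without advancing time (a new reading comes with each control period).
- bot.camera(name): name is "scene" or "top" or "wrist"; returns the picture (400x640x3 uint8, red, green, blue); there is no depth.
- bot.camera_model(name): a dict with "vertical_fov" (degrees; the focal length in pixels is half the picture's height over the tangent of half this angle, whatever the lens; pixels are square), "cx", "cy" (the principal point, pixels), "camera_from_world" (4x4, takes a point from world to camera coordinates). Camera axes: x right, y up, looking along -z (the intrinsics and any distortion apply to the point x, -y, -z); pixel columns grow to the right and rows downward; lengths in mm; the calibration is good to about 2 mm. A picture is of the moment at which its call begins: read the wrist's pose just before it. camera_model takes no time and is no camera call; for the wrist camera it gives the pose at the moment of the call.
- bot.finish_job(): hands the job in; it is judged then, once.
Trained networks look in the newest picture that a camera, given by its name, has taken for a name from the list of things; names that differ only in an ending like _2 or _b are one class to them, and where a whole thing is asked for, a point or a joint stands for the part that bears it (a point fixed in the world has none). Each returns a list of dicts, best first, with "conf" (0 to 1); they miss things now and then, are a little off and sometimes report something else, mostly with a low value. They report only what shows in the picture. A call takes as long as a camera call.
- bot.spot_in(camera, target): "pixel" ([column, row] in pixels, amid what is visible of it).
- bot.trace(camera, target): "pixels" (400x640 bool, what is visible of it) and "pixel" ([column, row] in pixels, amid what is visible of it).
The state is a dict: "t": time; "joint_pos": joint angles; "qvel": joint speeds; "joint_torque": joint torques, N m; "ee_pos": TCP position; "tcp_rot": TCP orientation; "contact_force": force on the tool from outside, world axes, zero at the start; "torque": the same for the moment, N m; "gripper_width": finger opening in mm; "grip_force": force on a finger pad.
Only numpy, scipy, OpenCV 4.12 (cv2) and the standard library are available. Lean on these libraries where they do the work, as an engineer would, in place of code of your own. Each camera call takes 0.05 s, during which the arm holds its last target. There are 200 camera calls.

### The job

Open the shoe length gauge fully, ready for the long last beside it: press the lock button on the sliding jaw and keep it held down while you push the jaw along its rail until it rests against the end stop. Only then let the button come up again, so that the jaw is locked there. Leave the last, tools, tins and dish on the bench where they are.

Things in the scene. Friction and masses are not known exactly. Their poses are not given: they have to be found in the camera images.
- gauge: shoe length gauge screwed to the bench: beech bed board 170 mm (its x) by 470 (its y), 18 thick; origin under the board's centre. The jaw opens along the gauge's own +y (use its yaw). An aluminium rail 36 mm wide, its top 40 above the bench, runs along y at x = -60 mm. A heel stop 80 mm high stands at the -y end of the bed
- end_stop (a point): middle of the inner face of the rubber bumper on the end stop, an aluminium block 60 mm high on the +y end of the rail; the saddle's outer end meets it when the gauge is fully open
- jaw (a joint): position of the sliding jaw on its rail in m: 0 = innermost, 0.160 = against the end stop; grows along the gauge's +y; starts at 0.005 to 0.085. Unlocked it slides with about 2 N and some drag. Locked, it has 1 mm of play and cannot be pushed along: a pawl stands in a rack under the rail with a notch every 6.67 mm, the last one at the end stop
- saddle (a point): centre of the deck of the jaw's grey saddle (90 mm along y, 56 wide, deck 55 above the bench), riding on the rail. At its inner (-y) end an aluminium jaw plate 6 mm thick, its top 84 above the bench, reaches out over the bed; at its outer (+y) end a thumb stop 8 mm thick rises 19 above the deck. The inner faces of the two are 82 mm apart, the lock button between them
- lock (a joint): how far the lock button is pressed in, in m: 0 = up, jaw locked; 0.009 = fully down. A vertical spring plunger: it starts to give at about 4 N and bottoms at about 8 N; the jaw is free while it is more than 0.005 down. Let go, it rises and the pawl drops into the nearest notch
- lock_top (a point): centre of the top of the lock button: round, ribbed, black, 32 mm across, in the saddle's deck 12 mm from its centre towards +y; its top is 67 mm above the bench when up. Its axis is 57 mm from the jaw plate and 25 mm from the thumb stop, which a finger on the button can push against. It rides along with the jaw
- last_right: bystander: HDPE shoe last (beige plastic foot form) for the right foot, 280 long, 92 wide, 108 high at the heel cone; origin under its middle, its x axis towards the toe (sizes in mm)
- hammer: bystander: shoemaker's hammer lying flat, 260 long; origin at the middle of its length, x axis towards the head (sizes in mm)
- pincers: bystander: steel lasting pincers lying flat, 195 long, 17 high; origin under the pivot, x axis towards the jaws (sizes in mm)
- glue_tin: bystander: round tin of 84 diameter, 85 high; origin under its centre (sizes in mm)
- polish_tin: bystander: flat round tin of 83 diameter, 27 high; origin under its centre (sizes in mm)
- nail_dish: bystander: shallow steel bowl of 110 diameter, 28 high; origin under its centre (sizes in mm)

How it is judged:
By the outcome, as a careful person would: the job done as asked, in the order asked, and still so for the second after the job is handed in, with the robot touching nothing.
It also fails if it takes over 35 s, if anything falls off the work surface, if the arm or the gripper's body presses on something with over 40 N, if the wrist force passes 120 N, or if a joint passes its speed limit or range.

## Working session

There is one attempt and no reset: what is moved stays moved. The work goes in short steps, Python scripts to look and compute and a tool call to move; the robot and the scene stay as the last step left them, time stands still between calls to the robot, and variables do not carry over. Pictures are saved under pics/ and viewed, at most 10 in all, crops included, and the job is handed in when it is done.

```bash
mkdir -p pics; cat > h.py <<'E'
import numpy as np, cv2
from cell import bot
def proj(cam,P):
    m=bot.camera_model(cam); T=np.array(m["camera_from_world"]); f=200/np.tan(np.radians(m["vertical_fov"])/2)
    p=T[:3,:3]@np.array(P,float)+T[:3,3]
    return np.array([m["cx"]+f*p[0]/-p[2], m["cy"]+f*-p[1]/-p[2]])
def back(cam,uv,z):
    m=bot.camera_model(cam); T=np.array(m["camera_from_world"]); f=200/np.tan(np.radians(m["vertical_fov"])/2)
    d=T[:3,:3].T@np.array([(uv[0]-m["cx"])/f,-(uv[1]-m["cy"])/f,-1]); c=-T[:3,:3].T@T[:3,3]
    return c+d*(z-c[2])/d[2]
def save(cam,name):
    im=bot.camera(cam); cv2.imwrite("pics/"+name,im[:,:,::-1]); return im
E
python3 - <<'E'
from h import *
for c in("scene","top"):
    save(c,c+"0.png"); m=bot.camera_model(c); print({k:m[k] for k in m if k!="camera_from_world"})
    for t,z in(("lock_top",67),("saddle",55),("end_stop",50),("gauge",18),("last_right",50),("glue_tin",85),("hammer",10)):
        for r in bot.spot_in(c,t)[:2]: print(c,t,r["pixel"],round(r["conf"],2),back(c,r["pixel"],z).round())
o=bot.get_obs();print(o["t"],o["ee_pos"],o["tcp_rot"],o["contact_force"])
E
```

```text
{'vertical_fov': 48.283875356683, 'cx': 323.5575565394709, 'cy': 201.0306031334945}
scene lock_top [292.0, 221.3] 0.48 [509.   4.  67.]
scene saddle [295.3, 234.0] 0.81 [529. -16.  55.]
scene end_stop [295.7, 269.2] 0.63 [577. -93.  50.]
scene gauge [292.3, 268.4] 0.88 [556. -76.  18.]
scene gauge [318.0, 160.5] 0.48 [430. 259.  18.]
scene last_right [359.0, 282.4] 0.57 [706. -59.  50.]
scene glue_tin [346.4, 159.9] 0.97 [531. 227.  85.]
scene hammer [228.0, 246.4] 0.76 [391. -90.  10.]
{'vertical_fov': 57.32677409204563, 'cx': 324.0542101869926, 'cy': 208.38855583933716}
top lock_top [355.9, 225.1] 0.51 [503.  12.  67.]
top lock_top [319.7, 270.6] 0.21 [404.  93.  67.]
top saddle [368.0, 221.7] 0.73 [512. -16.  55.]
top saddle [350.4, 225.1] 0.52 [505.  24.  55.]
top end_stop [372.1, 203.7] 0.77 [554. -27.  50.]
top gauge [372.4, 208.4] 0.69 [548. -31.  18.]
top last_right [369.1, 141.2] 0.91 [703. -24.  50.]
top glue_tin [245.7, 222.9] 0.65 [508. 254.  85.]
top glue_tin [368.7, 140.4] 0.46 [693. -19.  85.]
top hammer [391.1, 275.0] 0.63 [392. -71.  10.]
0.8 [ 268.3728816  -564.44085351  213.92101939] [-3.14158461e+00 -3.50574286e-05  4.43775876e-01] [ 0.05353392 -0.89727385 -0.4156078 ]
```

View pics/top0.png

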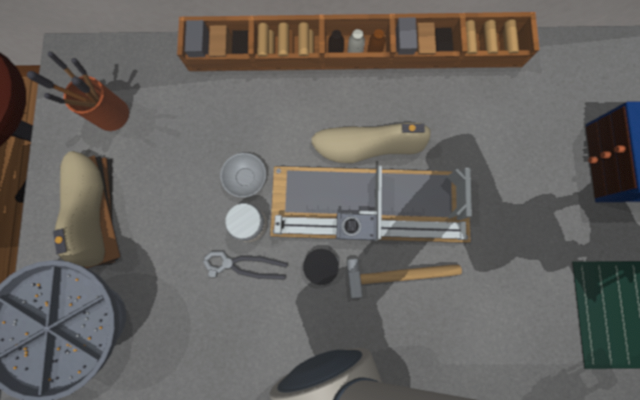

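View pics/scene0.png

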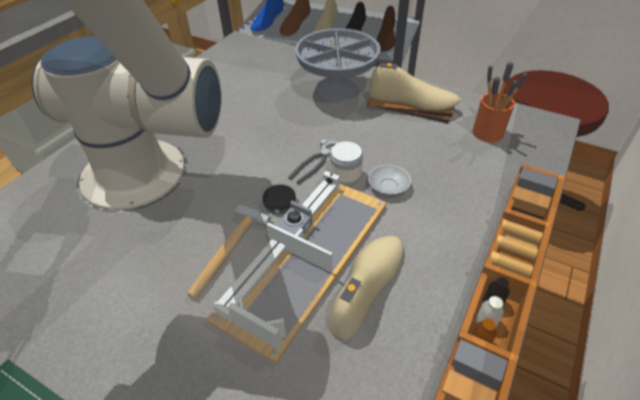

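Top view: the gauge lies at about yaw 0, with the heel stop at column 465, the jaw plate at column 379, the button at about (351,225) and the end stop at about column 278. The jaw opens to the left, which is +y. Scene view: the area above the gauge is clear and the last, tins and tools stand beside it. I'll move above the button with the gripper closed.

The rows are not in the units I measure in: shifts go in shares of 500 mm and turns go in shares of 360 degrees. I convert before sending: 340 mm / 500 = 0.68, -312 mm / 500 = -0.624, 0.44 rad / 6.2832 = 0.07.

Emit:
jog_arm:
  motion: {"jaw":[0, 0, 0, 0, 0, 0, 0, 0], "sx":[0.114, 0.228, 0.28, 0.36, 0.44, 0.52, 0.6, 0.68], "sy":[-0.106, -0.21, -0.26, -0.33, -0.404, -0.476, -0.55, -0.624], "sz":[0, 0, 0, 0, 0, 0, 0, 0], "drx":[0, 0, 0, 0, 0, 0, 0, 0], "dry":[0, 0, 0, 0, 0, 0, 0, 0], "drz":[0.0159, 0.0398, 0.0637, 0.07, 0.07, 0.07, 0.07, 0.07]}
  grip_force: 10

```text
t: 1.8
ee_pos: [442.0, -135.1, 214.2]
tcp_rot: [3.141, -0.001, 0.004]
contact_force: [0.5, -0.2, -0.5]
gripper_width: 14.2
grip_force: 0.0
```

```bash
python3 - <<'E'
from h import *
o=bot.get_obs();p=o["ee_pos"];y=o["tcp_rot"][2];d=np.array([505,20,215])-p
print(p,y,"tool d",d[0]*np.cos(y)+d[1]*np.sin(y),d[0]*np.sin(y)-d[1]*np.cos(y),-d[2])
E
```

```text
[ 442.03053718 -135.08487194  214.17012766] 0.0036494561663478198 tool d 63.535017671613616 -154.8540354044553 -0.8298723386454014
```

Converted, -150 mm / 500 = -0.3, -100 mm / 500 = -0.2.

Emit:
jog_arm:
  motion: {"jaw":[0, 0, 0, 0, 0], "sx":[0.042, 0.084, 0.12, 0.12, 0.12], "sy":[-0.1, -0.2, -0.3, -0.3, -0.3], "sz":[0, 0, 0, 0, 0], "drx":[0, 0, 0, 0, 0], "dry":[0, 0, 0, 0, 0], "drz":[0, 0, 0, 0, 0]}

```text
t: 2.42
ee_pos: [500.7, 13.5, 213.9]
tcp_rot: [3.141, 0.0, 0.005]
contact_force: [-0.0, 0.5, 0.7]
gripper_width: 0.3
grip_force: 0.0
```

```bash
python3 - <<'E'
from h import *
o=bot.get_obs();print(o["ee_pos"],o["tcp_rot"],o["contact_force"])
save("wrist","w0.png")
for c in("wrist","top","scene"):
    if c!="wrist": bot.camera(c)
    for t,z in(("lock_top",67),("saddle",55),("end_stop",50),("gauge",18)):
        for r in bot.trace(c,t)[:2]:
            px=np.argwhere(r["pixels"])[:,::-1]
            print(c,t,r["pixel"],round(r["conf"],2),len(px),px.min(0),px.max(0),back(c,r["pixel"],z).round(1))
E
```

```text
[500.71101658  13.48283496 213.87324799] [3.14140572e+00 2.17435633e-04 4.59316026e-03] [-0.04201513  0.5094136   0.65197376]
wrist saddle [350.9, 162.4] 0.94 9713 [277  16] [402 216] [514.6 -12.5  55. ]
wrist end_stop [369.4, 103.3] 0.75 88302 [122   7] [639 215] [568.  -28.5  50. ]
wrist gauge [371.3, 104.6] 0.88 88292 [122   6] [639 215] [566.6 -34.2  18. ]
top saddle [360.0, 236.4] 0.66 230 [340 232] [379 239] [479.1   2.9  55. ]
top saddle [300.3, 216.6] 0.46 3343 [271 166] [462 242] [525.1 137.   55. ]
top end_stop [296.7, 216.5] 0.64 3512 [271 167] [462 242] [526.  145.5  50. ]
top end_stop [243.6, 172.9] 0.43 1555 [222 153] [265 196] [629.4 269.5  50. ]
top gauge [299.7, 222.5] 0.66 3554 [271 167] [461 242] [516. 141.  18.]
scene lock_top [292.9, 221.2] 0.59 161 [287 211] [300 224] [511.    4.9  67. ]
scene saddle [297.7, 233.5] 0.84 1983 [266 202] [331 271] [533.1 -12.2  55. ]
scene end_stop [296.1, 268.3] 0.97 14948 [207 172] [385 363] [576.4 -90.5  50. ]
scene gauge [278.7, 198.6] 0.6 792 [262 185] [296 214] [415.   87.1  18. ]
```

View pics/w0.png

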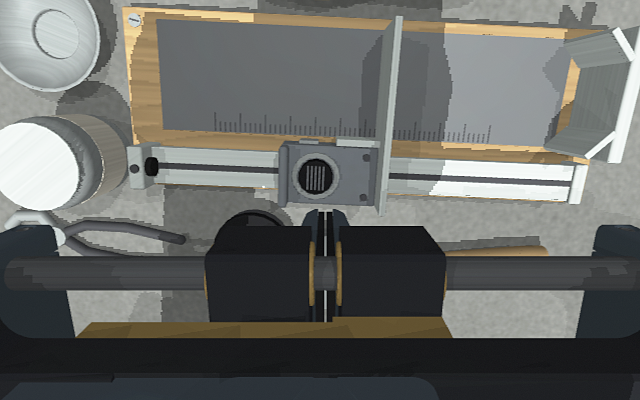

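Wrist view: the button is at (316,176), the bumper's face at about (158,167), and the saddle runs from column 279 (thumb stop) to the jaw plate at about column 380. The rail slot runs from (160,167) to (575,184), so the yaw is slightly negative.

```bash
python3 - <<'E'
from h import *
b=back("wrist",(316.5,176),67);print("button",b)
for u in((351,225.5),):print(back("top",u,67))
print(back("scene",(293.5,217),67))
l,r=back("wrist",(160,167.5),40),back("wrist",(575,184),40);print(l,r,"yaw",-np.arctan2((l-r)[0],(l-r)[1]))
l,r=back("wrist",(145,145),18),back("wrist",(585,162),18);print("yaw2",-np.arctan2((l-r)[0],(l-r)[1]))
print("bumper",back("wrist",(158,167),50),"sad out",back("wrist",(287,165),74),back("wrist",(279,165),55))
o=bot.get_obs();p=o["ee_pos"];d=b-p;y=o["tcp_rot"][2]
print(p,"tool d",d[0]*np.cos(y)+d[1]*np.sin(y),d[0]*np.sin(y)-d[1]*np.cos(y),-d[2])
E
```

```text
button [504.34234039  20.2358196   67.        ]
[502.50799272  23.36902294  67.        ]
[505.53626109  16.22094651  67.        ]
[506.63772037 173.44328968  40.        ] [ 491.71886998 -234.18164958   40.        ] yaw -0.03658312565253331
yaw2 -0.034830615446147385
bumper [508.94411019 170.6407399   50.        ] sad out [515.53237631  45.95044314  74.        ] [512.18148517  55.41372776  55.        ]
[500.88936506  13.55655462 213.90534943] tool d 3.478642667610336 -6.665933123768257 146.9053494283256
```

Converted, 140 mm / 500 = 0.28, 3.7 mm / 500 = 0.0074, 0.04 rad / 6.2832 = 0.0064.

Emit:
jog_arm:
  motion: {"jaw":[0, 0, 0, 0, 0, 0], "sx":[0.0074, 0.0074, 0.0074, 0.0074, 0.0074, 0.0074], "sy":[-0.025, -0.025, -0.025, -0.025, -0.025, -0.025], "sz":[0.06, 0.15, 0.23, 0.272, 0.28, 0.28], "drx":[0, 0, 0, 0, 0, 0], "dry":[0, 0, 0, 0, 0, 0], "drz":[0.0064, 0.0064, 0.0064, 0.0064, 0.0064, 0.0064]}

```text
t: 3.92
ee_pos: [504.9, 26.0, 74.4]
tcp_rot: [3.142, -0.0, -0.036]
contact_force: [-0.2, -0.5, -0.4]
gripper_width: 0.5
grip_force: 0.0
```

```bash
python3 - <<'E'
from h import *
save("wrist","w1.png");print(bot.get_obs()["contact_force"], proj("wrist",bot.get_obs()["ee_pos"]))
E
```

```text
[-1.04765831 -0.17359183 -0.3371457 ] [323.15224859 240.89397507]
```

View pics/w1.png

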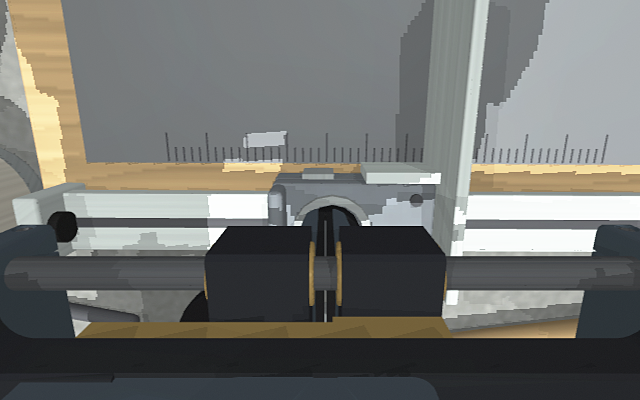

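The fingers stand over the button's ring (columns 295–375), clear of the thumb stop at about column 278. Next I'll press.

Converted, 16 mm / 500 = 0.032, 13 mm / 500 = 0.026.

Emit:
jog_arm:
  motion: {"jaw":[0, 0, 0, 0, 0, 0], "sx":[0, 0, 0, 0, 0, 0], "sy":[0, 0, 0, 0, 0, 0], "sz":[0.012, 0.02, 0.026, 0.032, 0.032, 0.032], "drx":[0, 0, 0, 0, 0, 0], "dry":[0, 0, 0, 0, 0, 0], "drz":[0, 0, 0, 0, 0, 0]}

```text
t: 4.72
ee_pos: [505.2, 26.0, 58.3]
tcp_rot: [3.142, -0.001, -0.036]
contact_force: [0.8, 0.0, 8.1]
gripper_width: 0.1
grip_force: 3.8
```

Converted, -65 mm / 500 = -0.13, -62 mm / 500 = -0.124.

Emit:
jog_arm:
  motion: {"jaw":[0, 0, 0, 0, 0, 0, 0, 0], "sx":[0, 0, 0, 0, 0, 0, 0, 0], "sy":[-0.006, -0.018, -0.036, -0.06, -0.084, -0.108, -0.124, -0.13], "sz":[0, 0, 0, 0, 0, 0, 0, 0], "drx":[0, 0, 0, 0, 0, 0, 0, 0], "dry":[0, 0, 0, 0, 0, 0, 0, 0], "drz":[0, 0, 0, 0, 0, 0, 0, 0]}

```text
t: 5.72
ee_pos: [507.8, 91.3, 58.3]
tcp_rot: [3.142, -0.002, -0.036]
contact_force: [2.9, -2.6, 7.4]
gripper_width: 0.5
grip_force: 3.8
```

```bash
python3 - <<'E'
from h import *
save("wrist","w2.png");print(bot.get_obs()["contact_force"])
E
```

```text
[2.31279586 2.97564591 7.29405075]
```

View pics/w2.png

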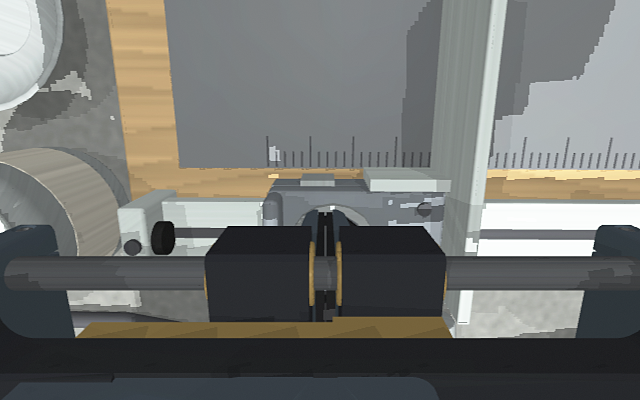

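The jaw rides along with the button held down. The gap from the saddle (column 265) to the bumper (column 175) still has to close.

Converted, -46 mm / 500 = -0.092, -44 mm / 500 = -0.088.

Emit:
jog_arm:
  motion: {"jaw":[0, 0, 0, 0, 0, 0, 0, 0], "sx":[0, 0, 0, 0, 0, 0, 0, 0], "sy":[-0.012, -0.03, -0.05, -0.07, -0.082, -0.088, -0.092, -0.092], "sz":[0, 0, 0, 0, 0, 0, 0, 0], "drx":[0, 0, 0, 0, 0, 0, 0, 0], "dry":[0, 0, 0, 0, 0, 0, 0, 0], "drz":[0, 0, 0, 0, 0, 0, 0, 0]}

```text
t: 6.78
ee_pos: [509.6, 137.2, 58.4]
tcp_rot: [-3.141, -0.002, -0.036]
contact_force: [2.5, 0.4, 7.9]
gripper_width: 0.3
grip_force: 3.8
```

Converted, -8 mm / 500 = -0.016, -7 mm / 500 = -0.014.

Emit:
jog_arm:
  motion: {"jaw":[0, 0, 0, 0, 0, 0], "sx":[0, 0, 0, 0, 0, 0], "sy":[-0.004, -0.008, -0.012, -0.014, -0.016, -0.016], "sz":[0, 0, 0, 0, 0, 0], "drx":[0, 0, 0, 0, 0, 0], "dry":[0, 0, 0, 0, 0, 0], "drz":[0, 0, 0, 0, 0, 0]}

```text
t: 7.52
ee_pos: [509.9, 145.0, 58.4]
tcp_rot: [-3.141, -0.002, -0.036]
contact_force: [2.3, -0.1, 6.8]
gripper_width: 0.6
grip_force: 3.8
```

Converted, -5 mm / 500 = -0.01, -4 mm / 500 = -0.008.

Emit:
jog_arm:
  motion: {"jaw":[0, 0, 0, 0, 0], "sx":[0, 0, 0, 0, 0], "sy":[-0.003, -0.006, -0.008, -0.01, -0.01], "sz":[0, 0, 0, 0, 0], "drx":[0, 0, 0, 0, 0], "dry":[0, 0, 0, 0, 0], "drz":[0, 0, 0, 0, 0]}

```text
t: 8.15
ee_pos: [509.4, 149.6, 58.2]
tcp_rot: [3.141, -0.001, -0.036]
contact_force: [0.3, -5.9, 9.3]
gripper_width: 0.6
grip_force: 4.2
```

```bash
python3 - <<'E'
from h import *
save("wrist","w3.png");print(bot.get_obs()["contact_force"])
E
```

```text
[ 1.27159309 -4.65790547  7.55124828]
```

View pics/w3.png

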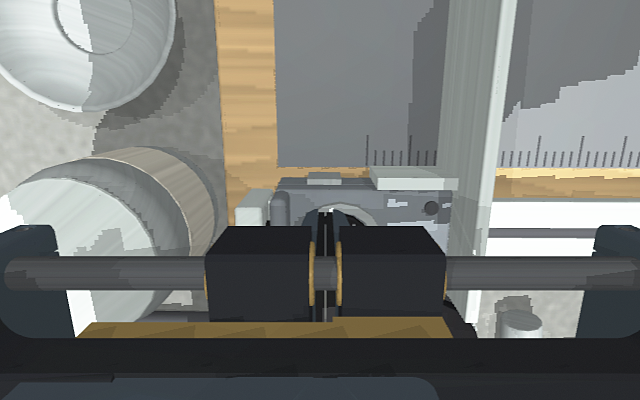

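The saddle is close to the end stop and a reaction in -y has appeared. I'll push gently until it is firm.

Converted, -3 mm / 500 = -0.006, -2 mm / 500 = -0.004.

Emit:
jog_arm:
  motion: {"jaw":[0, 0, 0, 0], "sx":[0, 0, 0, 0], "sy":[-0.002, -0.004, -0.006, -0.006], "sz":[0, 0, 0, 0], "drx":[0, 0, 0, 0], "dry":[0, 0, 0, 0], "drz":[0, 0, 0, 0]}

```text
t: 8.7
ee_pos: [509.3, 152.5, 58.2]
tcp_rot: [3.141, -0.0, -0.036]
contact_force: [-0.1, -5.6, 9.6]
gripper_width: 0.4
grip_force: 4.4
```

Converted, -4 mm / 500 = -0.008, -3 mm / 500 = -0.006.

Emit:
jog_arm:
  motion: {"jaw":[0, 0, 0, 0, 0], "sx":[0, 0, 0, 0, 0], "sy":[-0.002, -0.004, -0.006, -0.008, -0.008], "sz":[0, 0, 0, 0, 0], "drx":[0, 0, 0, 0, 0], "dry":[0, 0, 0, 0, 0], "drz":[0, 0, 0, 0, 0]}

```text
t: 9.32
ee_pos: [509.4, 156.5, 58.2]
tcp_rot: [3.141, -0.0, -0.036]
contact_force: [-0.8, -5.4, 7.9]
gripper_width: 0.2
grip_force: 4.2
```

```bash
python3 - <<'E'
from h import *
im=save("wrist","w4.png")
c=cv2.resize(im[150:250,200:500],None,fx=2.6,fy=2.6,interpolation=cv2.INTER_CUBIC);cv2.imwrite("pics/w4c.png",c[:,:,::-1])
print(bot.get_obs()["contact_force"])
print("bumper face",back("wrist",(272,200),50))
E
```

```text
[-0.99121971 -6.13767199  8.22369132]
bumper face [529.77077904 182.35162712  50.        ]
```

View pics/w4c.png

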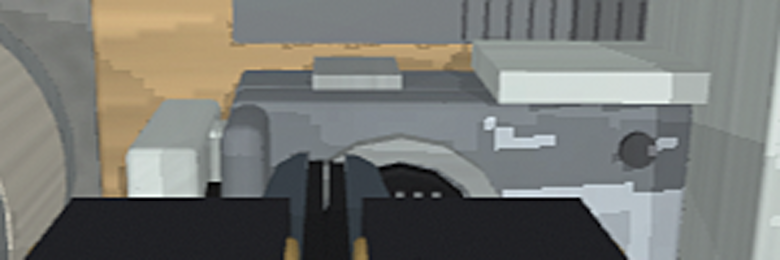

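The crop shows the saddle's end against the bumper (crop column 215). The finger has slid to the thumb stop's side of the button, which is still down. One last firm push against the thumb stop.

Converted, -2 mm / 500 = -0.004, -1 mm / 500 = -0.002.

Emit:
jog_arm:
  motion: {"jaw":[0, 0, 0, 0], "sx":[0, 0, 0, 0], "sy":[-0.002, -0.004, -0.004, -0.004], "sz":[0, 0, 0, 0], "drx":[0, 0, 0, 0], "dry":[0, 0, 0, 0], "drz":[0, 0, 0, 0]}

```text
t: 9.88
ee_pos: [509.4, 157.3, 58.1]
tcp_rot: [3.139, -0.0, -0.036]
contact_force: [0.9, -18.4, 9.3]
gripper_width: 0.6
grip_force: 11.1
```

Firm contact at 18 N against the stop. Now I'll lift straight up so the button rises while the jaw is still held there.

Converted, -140 mm / 500 = -0.28, -90 mm / 500 = -0.18.

Emit:
jog_arm:
  motion: {"jaw":[0, 0, 0, 0, 0, 0, 0, 0], "sx":[0, 0, 0, 0, 0, 0, -0.04, -0.04], "sy":[0, 0, 0, 0, 0, 0, 0, 0], "sz":[-0.006, -0.014, -0.022, -0.04, -0.09, -0.18, -0.28, -0.28], "drx":[0, 0, 0, 0, 0, 0, 0, 0], "dry":[0, 0, 0, 0, 0, 0, 0, 0], "drz":[0, 0, 0, 0, 0, 0, 0, 0]}

```text
t: 10.88
ee_pos: [490.1, 160.2, 201.6]
tcp_rot: [-3.14, -0.006, -0.036]
contact_force: [-0.6, -0.6, -0.7]
gripper_width: 0.4
grip_force: 0.0
```

```bash
python3 - <<'E'
from h import *
im=save("wrist","w5.png")
o=bot.get_obs();print(o["t"],o["ee_pos"],o["contact_force"])
E
```

```text
10.925 [489.72720772 160.01598256 199.70943399] [-0.28169922  0.44668129 -0.27568569]
```

View pics/w5.png

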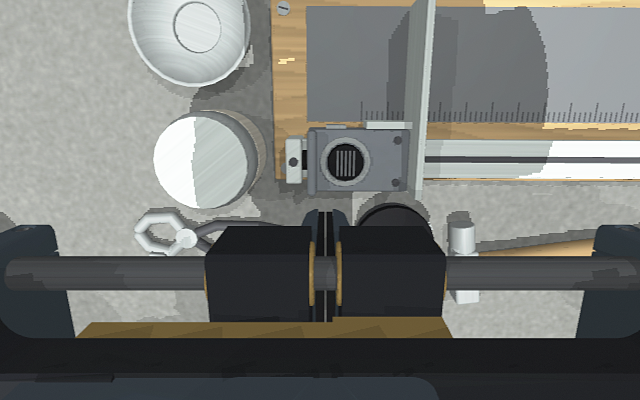

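The saddle rests against the bumper (column 307), the button at (346,161) is free, and the tins, dish, pincers and hammer haven't moved. Handing in.

```bash
python3 -c "
from cell import bot
print(bot.finish_job())"
```

```text
the job is handed in; nothing more can be done
None
```

The gauge is fully open: I kept the button down until the jaw stood firm against the end stop (18 N), then let it up there, and the job was handed in at about 11 s with the arm clear and nothing else touched; I did not test the lock by pushing on the jaw.

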